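# Click a snack box lid shut all round its rim

## Robot

A 7-joint arm with a two-finger parallel gripper is mounted at the origin on the work surface. World frame = base frame: x ahead of the robot, y to its left, z up, the work surface at z = 0. Lengths are in m, angles in rad, forces in N, time in s.
With the tool pointing down it reaches from about 0.375 to 0.925 m from the base axis. Payload 3.1 kg.
Tool frame: the origin (TCP) lies between the finger pads; the fingertips stand 19 mm ahead of it and the grasp point (between the pads) is the TCP; z points along the fingers, y is the line along which they close (so a half turn about z gives the same grasp; the last joint's range is limited). The gripper opens to 85 mm and grips with 20 to 120 N. Pads are 22 mm wide; open, the fingers measure 114 mm over their backs; the gripper's body (76 mm by 85 mm) begins 54 mm behind the grasp point. The pads swing forward as they close: fully open they stand 13 mm farther back than shut.
Start: joints at [-1.391, 0.383, 0.044, 1.598, -0.018, 1.161, -0.05], TCP at [0.178, 0.625, 0.25] pointing down, gripper open.
Joint ranges: [-2.61, 2.61], [-0.41, 2.15], [-1.48, 1.57], [0, 2.5], [-1.57, 4.71], [0.05, 1.97], [-2.85, 2.85]. Speed limits (rad/s): [2.79, 2.79, 3.14, 3.14, 3.14, 3.14, 3.14].

## Interface

Orientations are given as a unit quaternion [x, y, z, w].
In Python, from bench import move_ptp, movel, move_j, move_gripper, pause, inverse_kinematics, read_camera, camera_params, MotionError, sign_off, look_for, tip_of, read_time_s, read_qpos, read_joint_vel, read_effort, read_eef_pos, read_tcp_rot, read_ft_force, read_ft_torque, read_finger_gap, read_grasp_force gives the robot as it stands. Calls block until the motion is done:
- move_ptp(position, orientation): joint-space move of the TCP to a pose.
- movel(position, orientation=None, speed=0.15): straight line of the TCP; orientation=None keeps the orientation; speed is the mean speed in m/s.
- move_j(angles): joint-space move.
- move_gripper(opening, effort=None): finger opening in m; effort is the grip in N (None keeps the last); returns when the fingers have stopped.
- pause(seconds).
- inverse_kinematics(position, orientation): joint angles nearest the present ones, or None.
- read_camera(name): name is "side" or "top" or "wrist"; returns the picture (420x560x3 uint8, red, green, blue); there is no depth.
- camera_params(name): a dict with "K" (3x3 intrinsics, pixels), "camera_from_world" (4x4, takes a point from world to camera coordinates). Camera axes: x right, y down, z forward; pixel columns grow to the right and rows downward; lengths in m; the calibration is good to about 2 mm. A picture is of the moment at which its call begins: read the wrist's pose just before it. camera_params takes no time and is no camera call; for the wrist camera it gives the pose at the moment of the call.
A pose or a line that the arm cannot do raises MotionError and nothing moves.
- sign_off(): hands the job in; it is judged then, once.
Trained networks look in the newest picture that a camera, given by its name, has taken for a name from the list of things; names that differ only in an ending like _2 or _b are one class to them, and where a whole thing is asked for, a point or a joint stands for the part that bears it (a point fixed in the world has none). Each returns a list of dicts, best first, with "confidence" (0 to 1); they miss things now and then, are a little off and sometimes report something else, mostly with a low value. They report only what shows in the picture. A call takes as long as a camera call. They do not tell look-alikes from the thing itself.
- look_for(camera, name): "at" ([column, row] in pixels, amid what is visible of it).
- tip_of(camera, name): "at" ([column, row] in pixels: a listed point, or the origin of a listed thing).
Readings, each from a call of its own:
- read_time_s(): time.
- read_qpos(): joint angles.
- read_joint_vel(): joint speeds.
- read_effort(): joint torques, N m.
- read_eef_pos(): TCP position.
- read_tcp_rot(): TCP orientation.
- read_ft_force(): force on the tool from outside, world axes, zero at the start.
- read_ft_torque(): the same for the moment, N m.
- read_finger_gap(): finger opening in m.
- read_grasp_force(): force on a finger pad.
Only numpy, scipy, OpenCV 4.12 (cv2) and the standard library are available. Lean on these libraries where they do the work, as an engineer would, in place of code of your own. Each camera call takes 0.05 s, during which the arm holds its last target. There are 200 camera calls.

## Task

The lid of the snack box on the walnut counter has been laid on but not fastened: the rim sections on all four sides still stand up. Press round the rim with your fingertips, one section after another, until every section has clicked down flush with the lid's corners; leave the box standing where it is, do not lift it or push it about, and leave the cup, saucer, scoop and canister alone.

Things in the scene. Friction and masses are not known exactly. Their poses are not given: they have to be found in the camera images.
- counter: low walnut snack counter unit, fixed, 380 x 920 mm, flat top 100 mm above its origin (centre of its underside, on the island top, world z = 0). Its drawer with acrylic dividers is partly pulled out on the robot's side and plays no part.
- box: plastic snack box with its lid on, loose on the counter, 0.5 to 1 kg. Origin: centre of the underside, z up, long sides face +x and -x. Tub 120 (x) x 170 (y) x 62 mm high; white lid 140 x 190 mm. The lid's middle panel (84 x 134 mm, recessed 4 mm) and four rounded corners (28 x 28 mm, tops 70 mm above the origin) do not move; between the corners lie four hinged rim sections, 28 mm wide
- rim_xp (a joint): rim section on the box's +x long side, 131 mm long: 0 rad = standing up, sloping up 20 degrees to the outside from its bend at x = 42 mm, outer edge 9.5 mm above the corners; 0.35 = clicked shut, flush with the corners. Snap fit: pressed 20 mm from the bend it resists with up to 10 N, snaps down by itself past 0.25 and stays; let go before, it springs up. All four move independently
- rim_xm (a joint): the same for the section on the box's -x long side (bend at x = -42 mm)
- rim_yp (a joint): the same for the 81 mm long section on the box's +y short side (bend at y = 67 mm)
- rim_ym (a joint): the same for the 81 mm long section on the box's -y short side (bend at y = -67 mm)
- rim_xp_press (a point): point on the top face of the +x section, mid-length, 20 mm out from its bend (8 mm from its outer edge); it sinks with the section, from 77 to 70 mm above the box's underside
- rim_xm_press (a point): the same point on the -x section
- rim_yp_press (a point): the same point on the +y section
- rim_ym_press (a point): the same point on the -y section
- canister: closed steel canister, diameter 90, height 115 mm, loose bystander; origin at the centre of its underside
- cup: purple polypropylene cup, rim diameter 76, height 85 mm, loose bystander; origin at the centre of its underside
- saucer: white porcelain saucer, diameter 136, height 18 mm, loose bystander; origin at the centre of its underside
- scoop: aluminium scoop lying on the counter, 150 mm long along its y, 50 mm wide, 30 mm high, loose bystander; origin at its middle on the underside
Not all that is in view belongs to the job. What is meant by the box is not black or orange, and is the larger of those in its own colour.

How it is judged:
By the outcome, as a careful person would: the job done as asked, in the order asked, and still so for the second after the job is handed in, with the robot touching nothing.
It also fails if it takes over 48 s, if anything falls off the work surface, if the arm or the gripper's body presses on something with over 40 N, if the wrist force passes 120 N, or if a joint passes its speed limit or range.

## Working session

There is one attempt and no reset: what is moved stays moved. The work goes in short steps, each a Python script; the robot and the scene stay as the last script left them, time stands still between calls to the robot, and variables do not carry over. Pictures are saved under pics/ and viewed, at most 10 in all, crops included, and the job is handed in when it is done.

```bash
mkdir -p pics; python3 - <<'E'
from bench import *
import cv2,numpy as np
print(read_time_s(),read_eef_pos(),read_tcp_rot())
ims=[]
for c in("top","side"):
    im=read_camera(c); cv2.imwrite(f"pics/{c}0.png",im[:,:,::-1])
    p=camera_params(c); print(c,np.round(p["K"],1).tolist(),np.round(p["camera_from_world"],3).tolist())
    for n in("box","rim_xp_press","rim_xm_press","rim_yp_press","rim_ym_press","canister","cup"):
        print(n,[(np.round(d["at"]).tolist(),round(d["confidence"],2)) for d in tip_of(c,n)[:4]])
E
```

```text
0.0 [0.17797009 0.62421855 0.24884419] [ 1.38387817e-01  9.90377223e-01 -1.32447367e-03 -1.22082156e-04]
top [[491.7, 0.0, 283.8], [0.0, 491.7, 202.3], [0.0, 0.0, 1.0]] [[-0.027, -1.0, 0.009, 0.147], [-0.991, 0.025, -0.128, 0.474], [0.128, -0.012, -0.992, 1.565], [0.0, 0.0, 0.0, 1.0]]
box [([129.0, 187.0], 0.74), ([431.0, 271.0], 0.69), ([294.0, 178.0], 0.64), ([197.0, 274.0], 0.59)]
rim_xp_press [([110.0, 174.0], 0.94), ([307.0, 156.0], 0.77), ([188.0, 264.0], 0.57), ([451.0, 267.0], 0.51)]
rim_xm_press [([290.0, 191.0], 0.92), ([423.0, 268.0], 0.78), ([268.0, 160.0], 0.65), ([211.0, 281.0], 0.48)]
rim_yp_press [([110.0, 208.0], 0.82), ([271.0, 160.0], 0.75), ([193.0, 290.0], 0.55), ([433.0, 244.0], 0.54)]
rim_ym_press [([440.0, 284.0], 0.66), ([323.0, 186.0], 0.6), ([213.0, 260.0], 0.47)]
canister [([421.0, 128.0], 0.68), ([288.0, 191.0], 0.51)]
cup [([430.0, 186.0], 0.58), ([325.0, 184.0], 0.5)]
side [[419.6, 0.0, 282.0], [0.0, 419.6, 204.9], [0.0, 0.0, 1.0]] [[0.998, -0.07, 0.011, -0.483], [-0.031, -0.571, -0.82, 0.199], [0.063, 0.818, -0.572, 1.287], [0.0, 0.0, 0.0, 1.0]]
box [([215.0, 198.0], 0.97), ([284.0, 168.0], 0.74), ([199.0, 364.0], 0.74), ([297.0, 220.0], 0.7)]
rim_xp_press [([315.0, 206.0], 0.83), ([197.0, 368.0], 0.67), ([222.0, 179.0], 0.66), ([289.0, 142.0], 0.45)]
rim_xm_press [([284.0, 194.0], 0.82), ([200.0, 330.0], 0.66), ([279.0, 153.0], 0.63), ([209.0, 190.0], 0.51)]
rim_yp_press [([204.0, 183.0], 0.57), ([311.0, 184.0], 0.52), ([222.0, 350.0], 0.48), ([267.0, 144.0], 0.4)]
rim_ym_press [([232.0, 188.0], 0.56), ([167.0, 353.0], 0.5), ([295.0, 216.0], 0.49), ([300.0, 156.0], 0.47)]
canister [([382.0, 316.0], 0.74)]
cup [([305.0, 324.0], 0.95)]
```

View pics/top0.png

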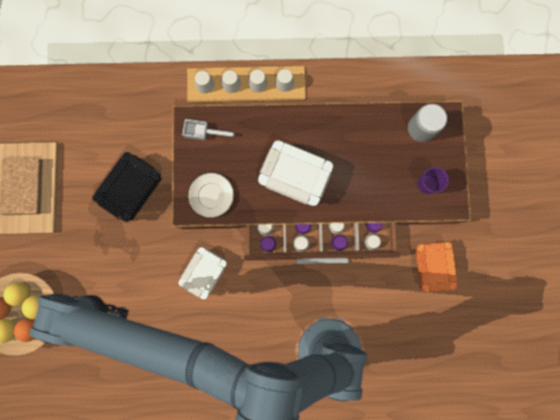

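View pics/side0.png

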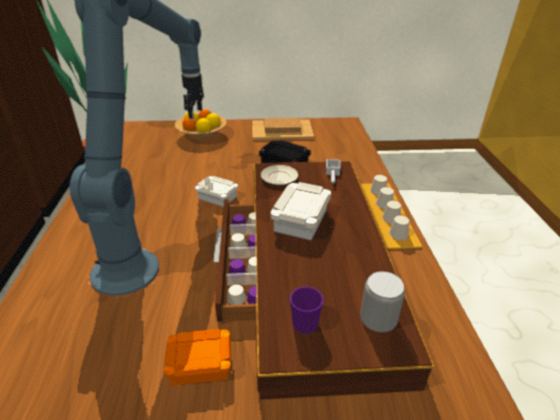

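Both views show the target, the white box on the counter: top ≈(297,173), side ≈(302,208). The smaller white box at top (203,273) is off the counter, so it is a decoy. The four press points found at top (307,156), (290,191), (271,160) and (323,186) lie on its rim.

```bash
cat >h.py <<'E'
from bench import *
import cv2,numpy as np
from scipy.optimize import least_squares
from scipy.spatial.transform import Rotation as R
N=("rim_xp_press","rim_xm_press","rim_yp_press","rim_ym_press")
L=np.array([[.0608,0,.077],[-.0608,0,.077],[0,.0858,.077],[0,-.0858,.077]])
def world(b): return L@R.from_euler('z',b[2]).as_matrix().T+[b[0],b[1],.1]
def proj(p,X):
    T=np.array(p["camera_from_world"]); c=X@T[:3,:3].T+T[:3,3]; u=c@np.array(p["K"]).T
    return u[:,:2]/u[:,2:]
def fit(obs,b0):  # obs: list of (params, point index, pixel)
    f=lambda b:np.concatenate([proj(p,world(b)[i:i+1])[0]-px for p,i,px in obs])
    r=least_squares(f,b0,loss='soft_l1',f_scale=2,x_scale=[.01,.01,.1]); return r.x,np.round(f(r.x),1)
def down(yaw): return (R.from_euler('z',yaw)*R.from_euler('x',np.pi)).as_quat()
def see(cam,b,rad):
    read_camera(cam); p=camera_params(cam); ref=proj(p,world(b)); o=[]
    for i,n in enumerate(N):
        for d in tip_of(cam,n):
            if np.hypot(*(np.array(d["at"])-ref[i]))<rad: o.append((p,i,np.array(d["at"]))); break
    return o
E
python3 - <<'E'
from h import *
pt,ps=camera_params("top"),camera_params("side")
px=[[307,156],[290,191],[271,160],[323,186]]
o=[(pt,i,np.array(a)) for i,a in enumerate(px)]
b,r=fit(o,[.55,.0,-.4]); print(b,r,proj(ps,world(b)).round().tolist())
move_gripper(0.0)
# step through safe height
q=down(b[2]+np.pi/2)
for y in (b[2],b[2]+np.pi/2,b[2]-np.pi/2,b[2]+np.pi):
    print(y, inverse_kinematics([b[0]-.06,b[1],.42],down(y)), inverse_kinematics([*b[:2],.2],down(y)))
print(read_qpos(),read_time_s(),read_finger_gap())
p=camera_params("wrist"); T=np.linalg.inv(np.array(p["camera_from_world"])); t=R.from_quat(read_tcp_rot()).as_matrix()
print("cam in tool",t.T@(T[:3,3]-read_eef_pos()),(t.T@T[:3,:3]).round(2).tolist(),p["K"])
E
```

```text
[ 0.54461664  0.09280189 -0.49092047] [-0.2 -0.8 -1.5  0.3  0.9  0.4  0.7  0. ] [[319.0, 204.0], [282.0, 195.0], [310.0, 186.0], [289.0, 215.0]]
-0.4909204703203008 [ 1.25572555e-01 -4.55990542e-03 -3.93673199e-01  1.70826238e+00
 -1.76474298e-03  1.43754159e+00 -2.32957929e+00] [-1.26741476  0.6748615   1.38398955  1.92311086 -0.72511061  1.182795
 -1.6723528 ]
1.0798758564745958 [-0.98172923 -0.06633607  0.6833578   1.75178394  0.04221934  1.4413937
 -0.79582098] [-0.83313289  0.29818442  0.68963531  1.90971708 -0.22251306  1.01036243
 -0.53677503]
-2.0617167971151975 [-0.82340287 -0.05227808  0.53411197  1.74666631  0.02683391  1.43998039
  2.35728132] [-0.57948279  0.26137711  0.38660935  1.89896892 -0.11584055  1.00281426
  2.50839349]
2.650672183269492 [-0.89049079 -0.05776212  0.59774417  1.74891891  0.03277284  1.44050635
  0.78209359] [-0.73733053  0.27982725  0.57313047  1.90585135 -0.17823783  1.00607139
  0.99386669]
[-1.39077017  0.38290991  0.04391093  1.59790883 -0.01790272  1.16118887
 -0.04985065] 1.5667 -0.00021268704134227884
cam in tool [ 6.83272093e-02  9.34387557e-05 -1.23255813e-01] [[0.0, -0.96, -0.27], [1.0, 0.0, -0.0], [0.0, -0.27, 0.96]] [[293.08660533   0.         279.6306682 ]
 [  0.         293.08660533 205.01774857]
 [  0.           0.           1.        ]]
```

```bash
python3 - <<'E'
from h import *
b=np.array([.5446,.0928,-.4909])
q=down(b[2]+np.pi)
move_ptp([b[0],b[1],.32],q)
o=see("wrist",b,40); im=read_camera("wrist")
o2=o
if len(o)<3: print("few",len(o))
b2,r=fit(o,b); print([x[1] for x in o],b2,r,read_time_s(),read_ft_force())
p=camera_params("wrist"); im=im.copy()
for x in o: cv2.circle(im,tuple(int(v) for v in x[2]),4,(255,0,0),-1)
for u in proj(p,world(b2)): cv2.circle(im,tuple(int(v) for v in u),7,(0,160,0),2)
cv2.imwrite("pics/w1.png",im[:,:,::-1])
E
```

```text
[0, 1, 2, 3] [ 0.54795453  0.09739969 -0.4329846 ] [-0.5  3.  -1.1 -0.4  3.6 -0.3 -0.3 -0.7] 4.1833 [-0.33795174  0.28459465 -0.91583063]
```

View pics/w1.png

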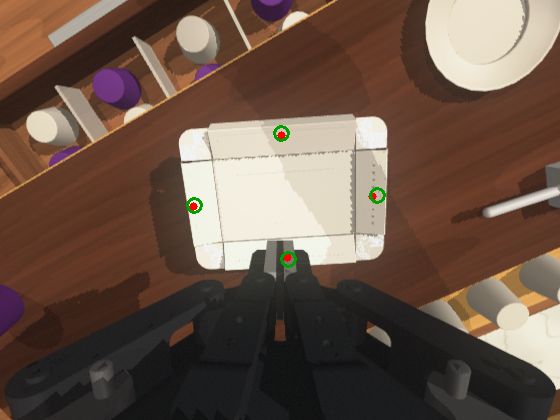

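The wrist view shows the box centred at about (285,192). All four press points sit mid-rim, and the fit agrees within about 3 px. Now I'll press each section.

```bash
cat >press.py <<'E'
from h import *
def press(b,i,zmin=.1865):
    q=down(b[2]+np.pi); X=world(b)[i]
    movel([X[0],X[1],.222],q,speed=.2)
    f0=read_ft_force()[2]; movel([X[0],X[1],.202],speed=.1); log=[]
    z=.202
    while z>zmin:
        z-=.002; movel([X[0],X[1],z],speed=.03); f=read_ft_force()[2]-f0
        log.append((round(1e3*read_eef_pos()[2],1),round(float(f),1)))
        if f>28: break
    movel([X[0],X[1],.222],speed=.2)
    print(N[i],log,round(read_time_s(),1),flush=True)
E
python3 - <<'E'
from press import *
b=np.array([.54795,.0974,-.433])
q=down(b[2]+np.pi)
for i in (0,): press(b,i)
movel([b[0],b[1],.32],q,speed=.2)
im=read_camera("wrist"); cv2.imwrite("pics/w2.png",im[:,:,::-1]); 
E
```

```text
rim_xp_press [(np.float64(200.5), 1.0), (np.float64(198.3), 1.7), (np.float64(196.8), 4.2), (np.float64(195.2), 6.6), (np.float64(193.2), 5.7), (np.float64(189.2), 1.5), (np.float64(189.0), 11.0), (np.float64(188.8), 18.3)] 7.6
```

View pics/w2.png

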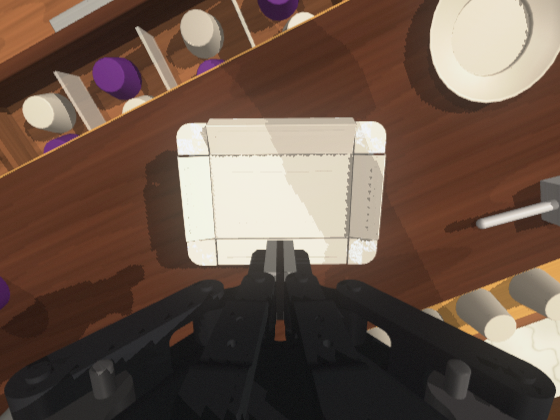

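The bottom section (+x, about (285,255)) now lies flush with the corners. The force log shows it clearly: a rise to 6.6 N, the snap, then a firm stop at TCP z = 0.189. The box hasn't shifted. On to the other three.

```bash
python3 - <<'E'
from press import *
b=np.array([.54795,.0974,-.433])
q=down(b[2]+np.pi)
for i in (2,1,3): press(b,i)
movel([b[0],b[1],.32],q,speed=.2)
im=read_camera("wrist"); cv2.imwrite("pics/w3.png",im[:,:,::-1]); print(read_time_s())
E
```

```text
rim_yp_press [(np.float64(200.5), -0.4), (np.float64(198.2), 0.2), (np.float64(196.7), 2.6), (np.float64(195.1), 5.2), (np.float64(193.0), 4.5), (np.float64(189.3), 1.3), (np.float64(189.0), 8.2), (np.float64(188.9), 14.8)] 11.9
rim_xm_press [(np.float64(200.3), 1.0), (np.float64(198.3), 1.2), (np.float64(196.5), 4.2), (np.float64(194.5), 5.4), (np.float64(191.9), 2.8), (np.float64(189.5), -0.3), (np.float64(189.0), 8.0), (np.float64(188.8), 18.7)] 15.2
rim_ym_press [(np.float64(200.3), 0.0), (np.float64(198.2), 0.6), (np.float64(196.5), 3.5), (np.float64(194.6), 5.7), (np.float64(192.0), 2.5), (np.float64(189.4), 0.6), (np.float64(189.0), 10.3), (np.float64(188.7), 19.3)] 18.6
19.425
```

View pics/w3.png

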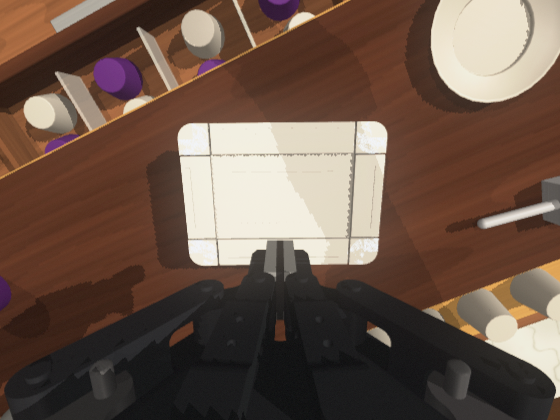

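All four sections (edges at about (282,138), (368,195), (285,255) and (197,200)) now lie flush with the corners. The box hasn't moved and the arm is clear of it.

```bash
python3 -c "
from bench import *
print(sign_off())"
```

```text
the job is handed in; nothing more can be done
None
```

All four rim sections of the white snack box on the counter are clicked down flush with its corners, the box was not moved, nothing else was touched, and the job was handed in at about 19 s.

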